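# Park the bench slicer's dial and send its blade plate to the wash

## Robot

A 7-joint arm with a two-finger parallel gripper is mounted at the origin on a cart in front of the work surface, level with it; the furniture and walls round the work are solid. World frame = base frame: x ahead of the robot, y to its left, z up, the work surface at z = 0. Lengths are in m, angles in rad, forces in N, time in s.
With the tool pointing down it reaches from about 0.4 to 0.9 m from the base axis. Payload 5.5 kg.
Tool frame: the origin (TCP) lies midway between the tips of the shut fingers; the grasp point (between the pads) lies 19 mm behind it (r.tcp_to_grasp is the z of the grasp point in the tool frame, in m); z points along the fingers, y is the line along which they close (so a half turn about z gives the same grasp; the last joint's range is limited). The gripper opens to 92 mm and grips with 3 to 60 N. Pads are 19 mm wide; open, the fingers measure 130 mm over their backs; the gripper's body (75 mm by 190 mm) begins 47 mm behind the grasp point.
Start: joints at [1.548, 0.501, -0.427, 1.55, 0.221, 1.138, -0.21], TCP at [0.183, -0.624, 0.187] pointing down, gripper open.
Joint ranges: [-2.88, 2.88], [-0.31, 2.03], [-1.54, 1.56], [0.2, 2.42], [-1.41, 4.55], [0.19, 2.02], [-2.57, 2.57]. Speed limits (rad/s): [2.57, 2.57, 3.14, 3.14, 3.14, 3.14, 3.14].

## Interface

Orientations are given as a unit quaternion [x, y, z, w].
In Python, from station import r, hand, planner, monitor, imaging, ticket gives the robot as it stands. Calls block until the motion is done:
- r.move_to(position, orientation): joint-space move of the TCP to a pose.
- r.move_linear(position, max_speed=0.15, frame=None): straight line of the TCP; frame=None keeps the orientation; max_speed is the mean speed in m/s.
- r.move_joints(angles): joint-space move.
- hand.open_gripper() and hand.clamp(f_grip=None): open the fingers fully, or close them until they stop; f_grip is the grip in N (None keeps the last).
- r.pause(seconds).
- planner.solve_ik(position, orientation): joint angles nearest the present ones, or None.
- monitor.sense(): the state.
- imaging.camera(name): name is "scene" or "top" or "wrist"; returns a dict with "frame" (400x640x3 uint8, blue, green, red), "camera_matrix" (3x3 intrinsics, pixels), "extrinsics" (4x4, takes a point from camera to world coordinates); the wrist camera has in their place "mount" (4x4, takes a point from camera to tool coordinates, whose origin is the TCP and whose axes are the flange's). Camera axes: x right, y down, z forward; pixel columns grow to the right and rows downward; lengths in m; the calibration is good to about 2 mm. A picture is of the moment at which its call begins: read the wrist's pose just before it. There is no depth.
A pose or a line that the arm cannot do raises r.IKError and nothing moves.
- ticket.finish_job(): hands the job in; it is judged then, once.
The state is a dict: "clock": time; "joint_positions": joint angles; "dq": joint speeds; "tau": joint torques, N m; "tool_pos": TCP position; "ee_rot": TCP orientation; "wrist_force": force on the tool from outside, world axes, zero at the start; "torque": the same for the moment, N m; "gripper_width": finger opening in m; "finger_force": force on a finger pad.
Only numpy, scipy, OpenCV 4.12 (cv2) and the standard library are available. Lean on these libraries where they do the work, as an engineer would, in place of code of your own. Each camera call takes 0.05 s, during which the arm holds its last target. There are 200 camera calls.

## Task

Clear the bench slicer down for washing: first turn its thickness dial until the white pointer stands at the orange rider on the scale, and only then slide the blue-edged blade plate up out of its slot. Lower the plate into the empty grey plastic wash tub that stands beside the slicer, let it go only once its foot is well down inside the tub, and leave the dial at the rider. Leave the ramekin and the pepper mill where they are.

Things in the scene. Friction and masses are not known exactly. Their poses are not given: they have to be found in the camera images.
- slicer: Low white bench slicer fixed to the table, 184 (x) x 250 (y) mm, deck 55 mm high; origin at the centre of its underside, x away from the robot at yaw 0. Dial axis at (-10, +60) mm. Plate slot along x at y = -55 mm, 103 x 8 mm, floor at z = 10 mm; guides at its ends (|x| 40 to 64 mm) reach z = 95 mm. A fence at y = -117 mm reaches z = 73 mm.
- dial (a joint): Thickness dial: round grey knob, diameter 42 mm, on a black skirt (66 mm) with a white pointer; vertical axis, stays where left. 0 to 4.71 rad, growing clockwise seen from above; at value q the pointer is 135 degrees minus q counterclockwise from the slicer's x axis.
- rider (a joint): Orange rider: flat tab 8 mm wide on the scale ring round the dial, 36 to 57 mm off the axis; marks where the dial shall be set. Same zero and sense as the dial: it is set when both values agree. The robot cannot move it.
- dial_grip (a point): Point on the dial's axis at the height to grip the knob, 87 mm above the table; the knob's top is 12 mm above it, the skirt's top 23 mm below it. It turns with the dial.
- dial_pointer (a point): Point on the dial's pointer direction, 40 mm off the axis; it turns with the dial.
- rider_mark (a point): Point on the orange rider, 40 mm off the dial's axis, at the same height as dial_pointer; the two coincide when the dial is set.
- blade_plate: Thin flat steel blade plate, 100 (x) x 5 (y) x 120 mm (z), 0.22 kg, with a blue plastic grip strip along its top edge (70 mm long, 10 mm thick, z = 98 to 120 mm). Loose; it stands upright in the slicer's slot. Origin at the middle of its lower edge (its foot), z toward the grip strip.
- plate_grip (a point): Middle of the blade plate's blue grip strip, 109 mm above its foot; pinch it from above across the plate's 10 mm thick y direction.
- wash_tub: Empty grey plastic wash tub, loose, 0.8 kg, open at the top, upright walls 5 mm thick: outside 200 (x) x 160 (y) x 91 mm high (226 mm over its end grips), floor 5 mm thick; stands on the table to the right of the slicer. Origin at the centre of its underside.
- ramekin: White ramekin, diameter 84 mm, 42 mm high, a bystander; origin at the centre of its underside.
- pepper_mill: Brown wooden pepper mill, diameter 58 mm, 170 mm high, a bystander; origin at the centre of its underside.

How it is judged:
By the outcome, as a careful person would: the job done as asked, in the order asked, and still so for the second after the job is handed in, with the robot touching nothing.
It also fails if it takes over 64 s, if anything falls off the work surface, if the arm or the gripper's body presses on something with over 40 N, if the wrist force passes 120 N, or if a joint passes its speed limit or range.

## Working session

There is one attempt and no reset: what is moved stays moved. The work goes in short steps, each a Python script; the robot and the scene stay as the last script left them, time stands still between calls to the robot, and variables do not carry over. Pictures are saved under pics/ and viewed, at most 10 in all, crops included, and the job is handed in when it is done.

```bash
mkdir -p pics; ls; python3 - <<'E'
from station import r, hand, planner, monitor, imaging, ticket
import cv2,numpy as np
for n in("top","scene"):
    c=imaging.camera(n); cv2.imwrite(f"pics/{n}0.png",c["frame"]); print(n,c["camera_matrix"].tolist(),np.round(c["extrinsics"],4).tolist())
s=monitor.sense();print({k:np.round(v,3).tolist() for k,v in s.items()}, r.tcp_to_grasp)
E
```

```text
pics
top [[396.59772508549804, 0.0, 324.6127866216771], [0.0, 396.59772508549804, 208.1279285523828], [0.0, 0.0, 1.0]] [[0.0086, -0.9851, 0.1716, 0.3058], [-1.0, -0.0092, -0.0028, -0.0207], [0.0043, -0.1716, -0.9852, 1.0909], [0.0, 0.0, 0.0, 1.0]]
scene [[474.79637226514126, 0.0, 319.6052278571461], [0.0, 474.79637226514126, 207.55651491339353], [0.0, 0.0, 1.0]] [[-0.745, -0.3717, 0.5539, -0.2761], [-0.6667, 0.4426, -0.5997, 0.8148], [-0.0222, -0.8161, -0.5775, 0.8872], [0.0, 0.0, 0.0, 1.0]]
{'clock': 0.1, 'joint_positions': [1.548, 0.502, -0.427, 1.551, 0.221, 1.138, -0.21], 'dq': [0.001, -0.002, -0.001, -0.004, -0.0, -0.0, -0.002], 'tau': [-0.01, -56.787, -5.838, -27.992, -0.069, 0.024, 0.0], 'tool_pos': [0.183, -0.623, 0.186], 'ee_rot': [0.99, 0.142, -0.0, -0.001], 'wrist_force': [-0.106, 0.117, 0.779], 'torque': [0.032, 0.057, -0.003], 'finger_force': 0.0, 'gripper_width': 0.092} -0.0188
```

View pics/top0.png

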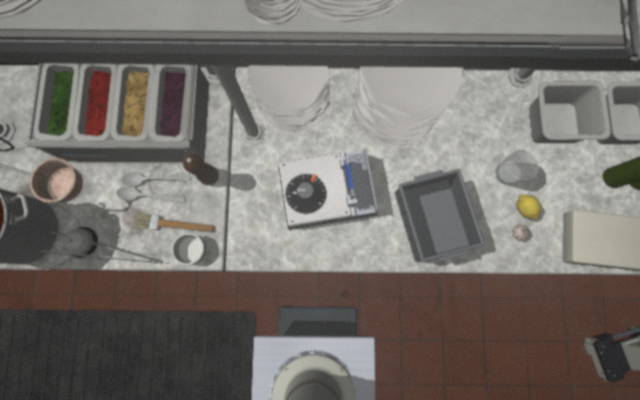

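View pics/scene0.png

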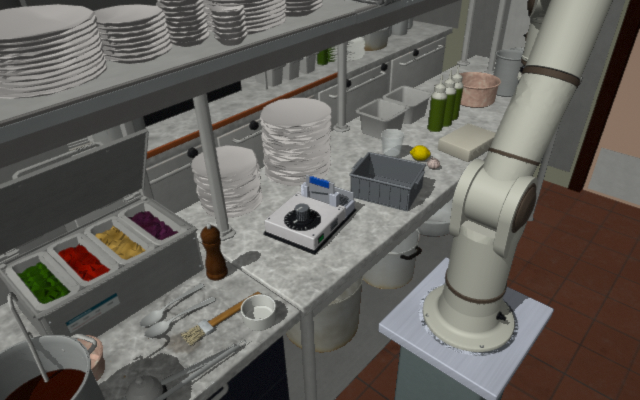

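The top view shows the slicer around (327,188), dial (306,193), orange rider (314,178), blue strip (350,182) and tub (440,216). I'll get a rough fix, then look closer with the wrist camera.

```bash
cat > h.py <<'E'
from station import r, hand, planner, monitor, imaging, ticket
import cv2,numpy as np
from scipy.spatial.transform import Rotation as R
def shot(n,save=None):
    s=monitor.sense(); c=imaging.camera(n); K=np.array(c["camera_matrix"])
    if n=="wrist":
        T=np.eye(4);T[:3,:3]=R.from_quat(s["ee_rot"]).as_matrix();T[:3,3]=s["tool_pos"];E=T@np.array(c["mount"])
    else:E=np.array(c["extrinsics"])
    if save: cv2.imwrite(f"pics/{save}.png",c["frame"])
    return c["frame"],K,E
def ray(K,E,px,z):
    px=np.atleast_2d(px).astype(float); d=np.c_[px,np.ones(len(px))]@np.linalg.inv(K).T@E[:3,:3].T
    return E[:3,3]+d*((z-E[2,3])/d[:,2])[:,None]
def proj(K,E,p):
    q=(np.atleast_2d(p)-E[:3,3])@E[:3,:3]@K.T; return q[:,:2]/q[:,2:]
def hsvmask(f,lo,hi): return cv2.inRange(cv2.cvtColor(f,cv2.COLOR_BGR2HSV),np.array(lo),np.array(hi))
def down(yaw): # tool pointing down, tool y (closing line) at angle yaw from world y axis
    return (R.from_euler('z',yaw)*R.from_euler('x',np.pi)).as_quat()
E
python3 - <<'E'
from h import *
f,K,E=shot("top")
for n,p,z in[("dial",(306,192),.09),("rider",(314,178),.06),("blue",(350,182),.12),("blue_a",(347,165),.12),("blue_b",(353,200),.12),("tub",[(399,186),(459,169),(482,236),(420,263)],.091),("deck",[(279,163),(348,154),(375,215),(289,229)],.055),("mill",(190,160),.17),("ram",(189,249),.04)]:
    print(n,ray(K,E,p,z).round(3).tolist())
c=imaging.camera("wrist");print(np.round(c["camera_matrix"],1).tolist(),np.round(c["mount"],3).tolist())
cv2.imwrite("pics/topcrop.png",cv2.resize(f[140:280,260:500],None,fx=3.3,fy=3.3,interpolation=cv2.INTER_CUBIC))
E
```

```text
dial [[0.522, 0.025, 0.09]]
rider [[0.567, 0.005, 0.06]]
blue [[0.542, -0.087, 0.12]]
blue_a [[0.586, -0.079, 0.12]]
blue_b [[0.496, -0.094, 0.12]]
tub [[0.54, -0.215, 0.091], [0.587, -0.373, 0.091], [0.412, -0.423, 0.091], [0.343, -0.263, 0.091]]
deck [[0.609, 0.101, 0.055], [0.636, -0.086, 0.055], [0.469, -0.157, 0.055], [0.43, 0.069, 0.055]]
mill [[0.581, 0.301, 0.17]]
ram [[0.376, 0.333, 0.04]]
[[358.4, 0.0, 324.1], [0.0, 358.4, 201.4], [0.0, 0.0, 1.0]] [[0.001, -0.954, -0.301, 0.082], [1.0, 0.001, 0.0, 0.001], [-0.0, -0.301, 0.954, -0.197], [0.0, 0.0, 0.0, 1.0]]
```

View pics/topcrop.png

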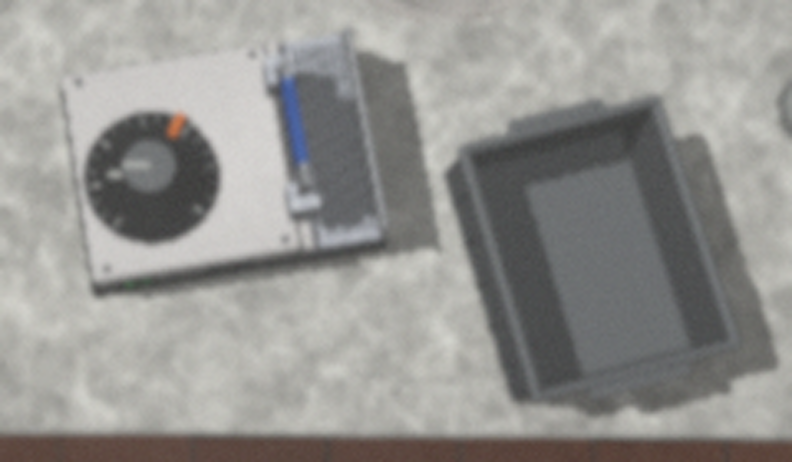

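The crop shows the dial pointer toward image-left (≈ (115,175)), the rider at (177,125), the blue strip from (287,78) to (305,163), and the tub yawed about 17°. Next is a wrist close-up.

```bash
python3 - <<'E'
from h import *
s=monitor.sense(); p=s["tool_pos"]
r.move_linear([p[0],p[1],.30],max_speed=.2)
r.move_to([.54,-.03,.27],down(0.15))
f,K,E=shot("wrist","w1"); np.savez("w1.npz",f=f,K=K,E=E)
s=monitor.sense();print(s["clock"],s["joint_positions"].round(3) if hasattr(s["joint_positions"],'round') else s["joint_positions"],s["tool_pos"],s["ee_rot"])
f2=np.ascontiguousarray(f)
for n,lo,hi in[("or",(5,150,120),(20,255,255)),("bl",(105,120,50),(130,255,255))]:
    m=hsvmask(f,lo,hi); k=cv2.findContours(m,0,2)[0]
    for c in k:
        if cv2.contourArea(c)>40: print(n,cv2.contourArea(c),cv2.minAreaRect(c))
E
```

```text
3.425 [ 0.967  0.467 -1.269  1.709  0.461  1.313 -1.818] [ 0.54009172 -0.03110348  0.2698538 ] [ 9.97255046e-01  7.40429187e-02 -1.23831328e-04  6.56720598e-05]
or 304.0 ((38.806968688964844, 187.28591918945312), (81.71176147460938, 10.222488403320312), 13.799484252929688)
or 119.5 ((294.5768737792969, 134.38461303710938), (8.043152809143066, 18.30510711669922), 33.6900634765625)
bl 581.5 ((381.0, 168.0), (70.0, 12.0), 90.0)
```

View pics/w1.png

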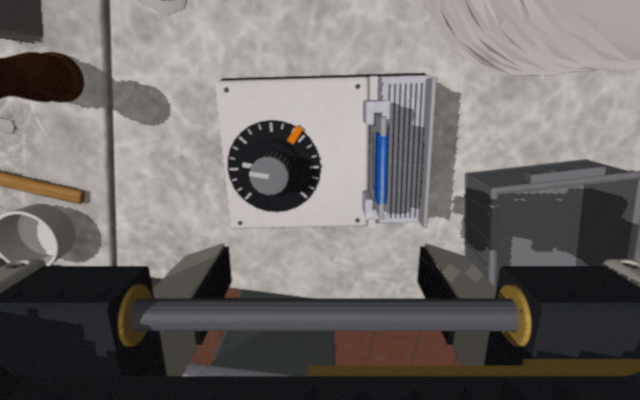

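The wrist view shows the deck corners near (219,80)…(366,226), the dial disc centred near (274,166), the knob (268,175), the pointer (248,165)-(265,175), the rider (295,134), and the strip x≈381 from row 133 to 203.

```bash
cat > meas.py <<'E'
from h import *
def deckdir(f,K,E):
    pass
def dial(f,K,E,roi,tag=None):
    x0,y0,x1,y1=roi
    g=f.copy(); m=np.zeros(f.shape[:2],np.uint8); m[y0:y1,x0:x1]=255
    hs=cv2.cvtColor(g,cv2.COLOR_BGR2HSV)
    dark=((hs[...,2]<70)&(m>0)).astype(np.uint8)*255
    dark=cv2.morphologyEx(dark,cv2.MORPH_CLOSE,np.ones((5,5)))
    c=max(cv2.findContours(dark,0,2)[0],key=cv2.contourArea)
    hull=cv2.convexHull(c); el=cv2.fitEllipse(hull[:,0]); P=ray(K,E,hull[:,0],.056)[:,:2]
    A=np.c_[2*P,np.ones(len(P))]; s=np.linalg.lstsq(A,(P**2).sum(1),rcond=None)[0]
    ctr=s[:2]; rad=np.sqrt(s[2]+ctr@ctr)
    orm=hsvmask(f,(5,150,120),(22,255,255))&m; ys,xs=np.nonzero(orm)
    o=ray(K,E,[[xs.mean(),ys.mean()]],.058)[0,:2]
    return ctr,rad,o
E
python3 - <<'E'
from meas import *
d=np.load("w1.npz"); f,K,E=d["f"],d["K"],d["E"]
ctr,rad,o=dial(f,K,E,(222,112,328,220)); v=o-ctr
print("ring",ctr.round(4),rad.round(4),"rider",o.round(4),np.hypot(*v),np.degrees(np.arctan2(v[1],v[0])))
# knob top
hs=cv2.cvtColor(f,cv2.COLOR_BGR2HSV)
print("knob",ray(K,E,(268,175.5),.099).round(4))
# deck white
w=((hs[...,2]>170)&(hs[...,1]<40)).astype(np.uint8)*255; m=np.zeros_like(w); m[70:232,212:368]=255; w&=m
w=cv2.morphologyEx(w,cv2.MORPH_OPEN,np.ones((5,5)))
c=max(cv2.findContours(w,0,2)[0],key=cv2.contourArea); P=cv2.approxPolyDP(cv2.convexHull(c),5,True)[:,0]
print(P.tolist(),ray(K,E,P,.055).round(4).tolist())
b=hsvmask(f,(105,120,50),(130,255,255)); b[:, :360]=0; ys,xs=np.nonzero(b)
for sel,n in((ys<ys.min()+3,'top'),(ys>ys.max()-3,'bot')): print(n,ray(K,E,[[xs[sel].mean(),ys[sel].mean()]],.130).round(4), xs[sel].min(),xs[sel].max())
vx,vy,_,_=cv2.fitLine(np.c_[xs,ys].astype(np.float32),2,0,.01,.01).ravel();a=ray(K,E,[[xs.mean()-30*vx,ys.mean()-30*vy],[xs.mean()+30*vx,ys.mean()+30*vy]],.13);dd=a[0]-a[1];dd*=np.sign(dd[0]);print("plate yaw",np.degrees(np.arctan2(dd[1],dd[0])),a.mean(0))
cv2.imwrite("pics/w1c.png",cv2.resize(f[70:235,210:440],None,fx=3.4,fy=3.4,interpolation=cv2.INTER_CUBIC))
E
```

```text
ring [0.5258 0.0252] 0.0533 rider [0.567 0.006] 0.04545181892780761 -24.939537505168786
knob [[0.5262 0.0257 0.099 ]]
[[212, 70], [365, 78], [365, 221], [212, 231]] [[0.6222, 0.1028, 0.055], [0.6387, -0.0621, 0.055], [0.4755, -0.0924, 0.055], [0.4344, 0.0924, 0.055]]
top [[ 0.5888 -0.0767  0.13  ]] 376 387
bot [[ 0.5241 -0.0905  0.13  ]] 376 385
plate yaw 9.948802159330949 [ 0.55910682 -0.08379065  0.13      ]
```

View pics/w1c.png

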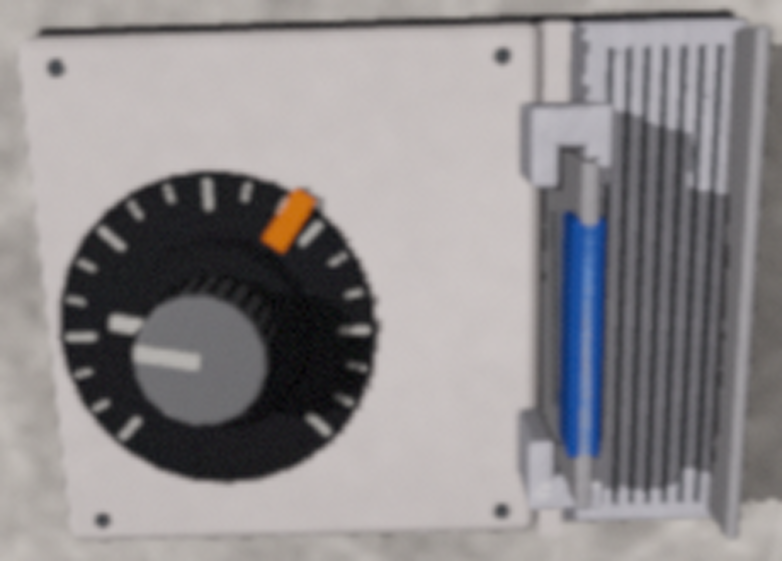

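```bash
python3 - <<'E'
from h import *
d=np.load("w1.npz"); f,K,E=d["f"],d["K"],d["E"]
cv=lambda u,v:((u+.5)/3.4-.5+210,(v+.5)/3.4-.5+70)
ctr=np.array([.526,.0254])
a=ray(K,E,[cv(135,355),cv(198,362)],.099)[:,:2]; v=a[0]-a[1]; print("line",np.degrees(np.arctan2(v[1],v[0])))
v2=ray(K,E,cv(125,324),.0645)[0,:2]-ctr; print("skirt",np.degrees(np.arctan2(v2[1],v2[0])),np.hypot(*v2))
ang=np.arctan2(v2[1],v2[0])
o=np.array([.567,.006])-ctr; delta=ang-np.arctan2(o[1],o[0]); print("delta",np.degrees(delta))
sc=ray(K,E,[cv(55,68),cv(502,56),cv(502,511),cv(103,520)],.055); print(sc.round(4).tolist())
q=down(.15); 
r.move_to([*ctr,.16],q)
r.move_linear([*ctr,.0685],max_speed=.08)
print(monitor.sense()["wrist_force"],monitor.sense()["joint_positions"])
hand.clamp(30); s=monitor.sense(); print(s["gripper_width"],s["tool_pos"],s["wrist_force"],s["finger_force"])
j=np.array(s["joint_positions"])
for k in range(4):
    j[6]+=delta/4; r.move_joints(j)
    s=monitor.sense(); print(s["clock"],s["wrist_force"].round(1),s["torque"].round(2),s["tool_pos"].round(4),R.from_quat(s["ee_rot"]).as_euler('zxy',degrees=True).round(1))
E
```

```text
line 91.99546005913258
skirt 90.12799470048435 0.03010359908590306
delta 115.45013717927978
[[0.6041, 0.0866, 0.055], [0.6292, -0.0553, 0.055], [0.4755, -0.0828, 0.055], [0.4507, 0.0591, 0.055]]
[0.12474679 0.58530856 0.90214093] [ 0.70163423  0.65446505 -1.04797878  1.94405297  0.69937038  0.96068753
 -2.11030714]
0.0004240519531072156 [0.52602045 0.02539066 0.06851366] [0.48134373 0.49169184 0.69637696] 0.0
7.275 [-0.2 -0.4  0.1] [ 0.01 -0.04 -0.05] [0.526  0.0254 0.0685] [142.7   0.  180. ]
7.825 [-0.1 -0.3 -0.8] [ 0.01 -0.08  0.01] [0.526  0.0254 0.0685] [113.9  -0.  180. ]
8.375 [-1.2  0.2  0.2] [-0.02 -0.14 -0.03] [0.5261 0.0254 0.0685] [ 85.1  -0.  180. ]
8.925 [-0.4 -0.1 -0.7] [-0.03 -0.18  0.04] [0.5261 0.0254 0.0685] [ 56.2  -0.  180. ]
```

The gripper reports fully shut with no force, so it isn't holding the knob. I'll look before going on.

```bash
python3 - <<'E'
from h import *
s=monitor.sense();print(s)
w,_,_=shot("wrist"); c,K,E=shot("scene")
p=proj(K,E,[[.526,.0254,.087]])[0].astype(int);print(p)
c2=cv2.resize(c[p[1]-75:p[1]+75,p[0]-120:p[0]+120],(640,400),interpolation=cv2.INTER_CUBIC)
cv2.imwrite("pics/a.png",cv2.resize(np.vstack([w[:, :],c2]),(480,600)))
E
```

```text
{'clock': 8.925, 'joint_positions': array([ 0.70142204,  0.6550084 , -1.04744931,  1.94453936,  0.6994654 ,
        0.96057556, -0.10004949]), 'dq': array([ 5.42994804e-05, -2.60560773e-04, -3.98457972e-04,  7.70539417e-04,
       -1.36160592e-04,  1.00782932e-03,  5.29347742e-03]), 'tau': array([ 3.20088904e-03, -4.43463743e+01, -1.51525480e+01, -1.97420812e+01,
       -5.63527399e-02,  3.32159421e-02,  1.40084582e-01]), 'tool_pos': array([0.52605081, 0.02540932, 0.06852583]), 'ee_rot': array([4.71186452e-01, 8.82033631e-01, 3.67951658e-05, 2.80617838e-05]), 'wrist_force': array([-0.39291907, -0.09915294, -0.67687666]), 'torque': array([-0.02607228, -0.18068181,  0.04258221]), 'finger_force': 0.0, 'gripper_width': 0.00026524849159994743}
[301 209]
```

View pics/a.png

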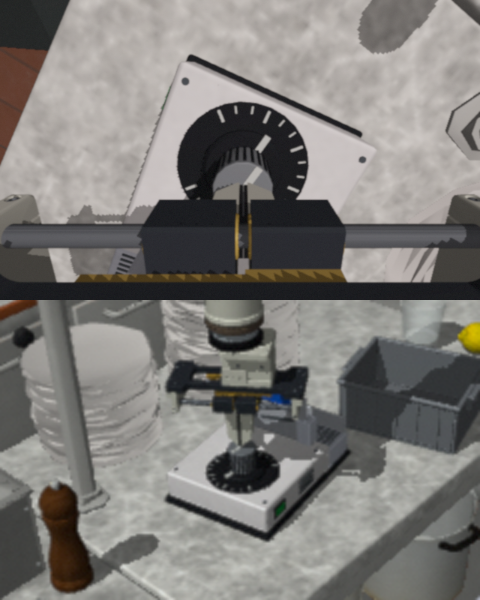

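The combined view shows the shut fingers ending at or in the knob's top (tip ≈ (243,185) in the wrist half, (238,447) in the scene half). I'll lift clear and compare the real finger tips with the projected TCP.

```bash
python3 - <<'E'
from h import *
s=monitor.sense();p=s["tool_pos"]
r.move_linear([p[0],p[1],.17],max_speed=.1)
s=monitor.sense();print(s["clock"],s["tool_pos"],s["wrist_force"])
out=[]
for n in("wrist","scene"):
    f,K,E=shot(n); np.savez(f"l_{n}.npz",f=f,K=K,E=E); f=f.copy()
    T=s["tool_pos"]
    for dz,c in((0,(0,0,255)),(.0188,(0,255,0)),(.047+.0188,(255,255,0))):
        q=proj(K,E,T+[0,0,dz])[0]
        cv2.drawMarker(f,tuple(q.round().astype(int).tolist()),c,cv2.MARKER_CROSS,5,1); print(n,dz,q.round(1))
    q=proj(K,E,T)[0].astype(int)
    if n=="wrist": f=f[60:260,170:490]; 
    else: f=f[q[1]-60:q[1]+60,q[0]-96:q[0]+96]
    out.append(cv2.resize(f,(480,300),interpolation=cv2.INTER_CUBIC))
cv2.imwrite("pics/b.png",np.vstack(out))
E
```

```text
10.1917 [0.52553991 0.02516987 0.16934607] [-0.15448034  0.54995867 -0.29127469]
wrist 0 [323.8 231.8]
wrist 0.0188 [323.8 245. ]
wrist 0.0658 [323.6 292. ]
scene 0 [300.1 185.6]
scene 0.0188 [299.8 179.9]
scene 0.0658 [299.  165.3]
```

View pics/b.png

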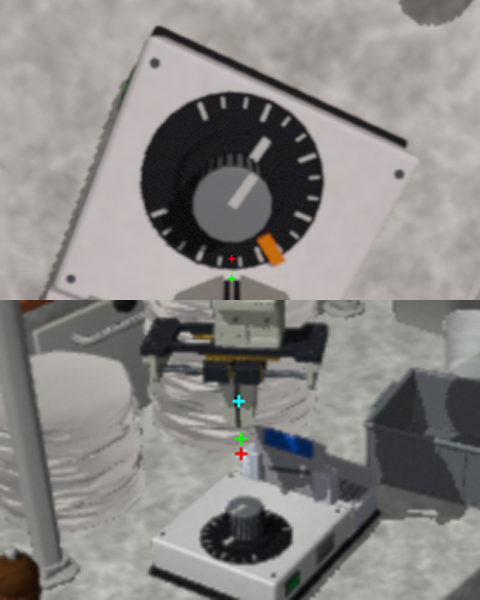

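In the lifted view the real finger tips (scene half ≈ (240,428)) sit about 30 mm behind the projected TCP (240,453). So the fingers are short of the reported TCP. I'll check whether the camera frame shares the error, and measure the offset by touching the knob's top gently.

```bash
python3 - <<'E'
from meas import *
from scipy.spatial.transform import Rotation as R
for nm,roi in(("w1",(222,112,328,220)),("l_wrist",(255,115,395,245))):
    d=np.load(nm+".npz"); f,K,E=d["f"],d["K"],d["E"]
    for dz in(0,.03):
        E2=E.copy();E2[2,3]+=dz; c,rad,o=dial(f,K,E2,roi); v=o-c
        print(nm,dz,c.round(4),rad.round(4),o.round(4),np.hypot(*v).round(4),np.degrees(np.arctan2(v[1],v[0])).round(1))
f=cv2.imread("pics/top0.png"); c=imaging.camera("top"); 
print("top",dial(f,np.array(c["camera_matrix"]),np.array(c["extrinsics"]),(282,168,330,218)))
s=monitor.sense();p=s["tool_pos"]; f0=s["wrist_force"][2]
r.move_linear([.526,.0254,.075],max_speed=.1)
z=.075; f0=monitor.sense()["wrist_force"][2]
while z>.05:
    z-=.0015; r.move_linear([.526,.0254,z],max_speed=.03); s=monitor.sense(); F=s["wrist_force"][2]-f0
    if abs(F)>3: break
print("touch",z,s["tool_pos"],F,s["clock"])
r.move_linear([.526,.0254,.12],max_speed=.1)
E
```

```text
w1 0 [0.5258 0.0252] 0.0533 [0.567 0.006] 0.0455 -24.9
w1 0.03 [0.5188 0.0285] 0.0572 [0.563  0.0079] 0.0487 -24.9
l_wrist 0 [0.5255 0.0255] 0.0538 [0.5677 0.0056] 0.0467 -25.3
l_wrist 0.03 [0.5299 0.019 ] 0.059 [ 0.5762 -0.0029] 0.0513 -25.3
top (array([0.51897403, 0.02335345]), np.float64(0.0405509435756024), array([0.56680218, 0.00927802]))
touch 0.05849999999999998 [0.52623585 0.02542873 0.05979446] 13.639396340700289 14.1917
```

The camera frame is sound. The real tips are about 39 mm behind the TCP (knob top touched at TCP z ≈ 0.060), so I'll shift grasp heights by that much and turn the dial.

```bash
cat >> meas.py <<'E'
OFF=.0385  # real fingertips lie this far behind the nominal TCP
ctr=np.array([.5257,.0254])
def pointer(f,K,E,r0=.006,r1=.019,z=.099,c=ctr):
    g=cv2.cvtColor(f,cv2.COLOR_BGR2GRAY).astype(np.float32)
    th=np.radians(np.arange(0,360,.5)); rr=np.linspace(r0,r1,14)
    P=np.stack([c[0]+np.outer(np.cos(th),rr),c[1]+np.outer(np.sin(th),rr),np.full((len(th),14),z)],-1).reshape(-1,3)
    q=proj(K,E,P).astype(np.float32).reshape(len(th),14,2)
    v=cv2.remap(g,q[...,0],q[...,1],cv2.INTER_LINEAR).mean(1); k=v.argmax()
    i=np.arange(k-24,k+25); w=v[i%720]; w=np.clip(w-w.max()*.5-w.min()*.5,0,None)
    return (np.sum(i*w)/w.sum()*.5+180)%360-180
E
python3 - <<'E'
from meas import *
for nm in("w1","l_wrist"):
    d=np.load(nm+".npz"); f,K,E=d["f"],d["K"],d["E"]; print(nm,pointer(f,K,E),pointer(f,K,E,.025,.032,.0645))
hand.open_gripper(); r.pause(.2)
f,K,E=shot("wrist"); pa=pointer(f,K,E); ps=pointer(f,K,E,.025,.032,.0645); print("now",pa,ps)
assert 80<pa<105
delta=np.radians(pa+25.1)
z=.087-.0188-OFF+.0005
r.move_linear([*ctr,z],max_speed=.08)
s=monitor.sense();print(s["wrist_force"],s["clock"])
hand.clamp(30); s=monitor.sense(); print(s["gripper_width"],s["tool_pos"],s["wrist_force"],s["finger_force"])
if abs(s["gripper_width"]-.042)<.006:
    j=np.array(s["joint_positions"]); print(j[6],j[6]+delta)
    for k in range(3):
        j[6]+=delta/3; r.move_joints(j)
        s=monitor.sense(); print(s["clock"],s["wrist_force"].round(1),s["torque"].round(2),s["tool_pos"].round(4),s["gripper_width"])
    hand.open_gripper(); r.move_linear([*ctr,.12],max_speed=.12)
    f,K,E=shot("wrist"); np.savez("d1.npz",f=f,K=K,E=E); print("after",pointer(f,K,E),pointer(f,K,E,.025,.032,.0645),monitor.sense()["clock"])
E
```

```text
w1 90.69425089664531 89.4276110075524
l_wrist 89.60327468917092 89.68779922841236
now 89.44329519402368 89.75142679184256
[ 0.67217212  0.32082617 -0.9615987 ] 17.9417
0.04150315614372452 [0.52560375 0.02533484 0.03021192] [-0.87064597 -0.60979751  0.08048701] 30.000059008598328
-0.140572913789202 1.8585847234303081
19.4667 [ 1.9  1.7 -2.8] [ 0.4  -0.51  0.06] [0.526  0.0258 0.0302] 0.04171622613929826
20.15 [ 3.   5.1 -6. ] [ 1.19 -0.62 -0.41] [0.5258 0.0264 0.0302] 0.04121581715646206
20.8333 [-2.1  2.7 -1.8] [ 0.76  0.31 -0.39] [0.5246 0.0254 0.0299] 0.04169257362987325
after 144.22098776088205 145.18166502196516 22.7333
```

The pointer now stands at about 144.5° (the zero stop). My turn had the wrong sign: j7 positive is counterclockwise seen from above, and the pads slipped at the stop. Now turning back clockwise, with a measured correction afterwards.

```bash
python3 - <<'E'
from meas import *
d=np.load("d1.npz"); pa=np.mean([pointer(d["f"],d["K"],d["E"]),pointer(d["f"],d["K"],d["E"],.025,.032,.0645)])
z=.087-.0188-OFF+.0005
for it in range(2):
    delta=np.radians(pa+25.1); print("delta",np.degrees(delta))
    if abs(delta)<.017: break
    r.move_linear([*ctr,z],max_speed=.1)
    hand.clamp(30); s=monitor.sense(); print(s["gripper_width"],s["wrist_force"].round(1))
    j=np.array(s["joint_positions"]); n=3 if abs(delta)>1 else 1
    for k in range(n):
        j[6]-=delta/n; r.move_joints(j)
        s=monitor.sense(); print(s["clock"],s["wrist_force"].round(1),s["torque"].round(2),s["gripper_width"].round(4))
    hand.open_gripper(); r.move_linear([*ctr,.12],max_speed=.14)
    f,K,E=shot("wrist"); np.savez("d2.npz",f=f,K=K,E=E); a=[pointer(f,K,E),pointer(f,K,E,.025,.032,.0645)]; print("after",a,monitor.sense()["clock"]); pa=np.mean(a)
    if abs(pa+25.1)>20: break
E
```

```text
delta 169.8013263914236
0.04111048673859832 [-3.   1.6  2.5]Traceback (most recent call last):
  File "<stdin>", line 12, in <module>
AttributeError: 'float' object has no attribute 'round'
```

```bash
python3 - <<'E'
from meas import *
s=monitor.sense(); j=np.array(s["joint_positions"]); print(s["clock"],s["gripper_width"],s["wrist_force"],j[6])
for k in range(2):
    j[6]-=np.radians(169.8)/3; r.move_joints(j); s=monitor.sense(); print(s["clock"],s["wrist_force"].round(1),s["torque"].round(2))
hand.open_gripper(); r.move_linear([*ctr,.12],max_speed=.14)
f,K,E=shot("wrist"); np.savez("d2.npz",f=f,K=K,E=E); c,rad,o=dial(f,K,E,(240,130,400,330)); v=o-ctr
print("after",pointer(f,K,E),pointer(f,K,E,.025,.032,.0645),"rider",o,np.hypot(*v),np.degrees(np.arctan2(v[1],v[0])),monitor.sense()["clock"],monitor.sense()["joint_positions"])
v=cv2.resize(f[60:260,170:490],(800,500),interpolation=cv2.INTER_CUBIC); cv2.imwrite("pics/d2.png",v)
E
```

```text
25.5583 0.04159431623881809 [-2.15829231  1.2130385   2.94679289] 0.8725916879167356
26.4917 [-0.7  2.9  1.2] [0.46 0.14 0.03]
27.425 [-0.4  2.7 -0.8] [ 0.47 -0.19 -0.04]
after -25.161612160104028 -24.418137717579498 rider [0.56762936 0.00536146] 0.04647164904815479 -25.54369622014802 29.2167 [ 0.75566114  0.59136082 -1.11638118  1.90886905  0.617541    1.04257052
 -0.99712396]
```

View pics/d2.png

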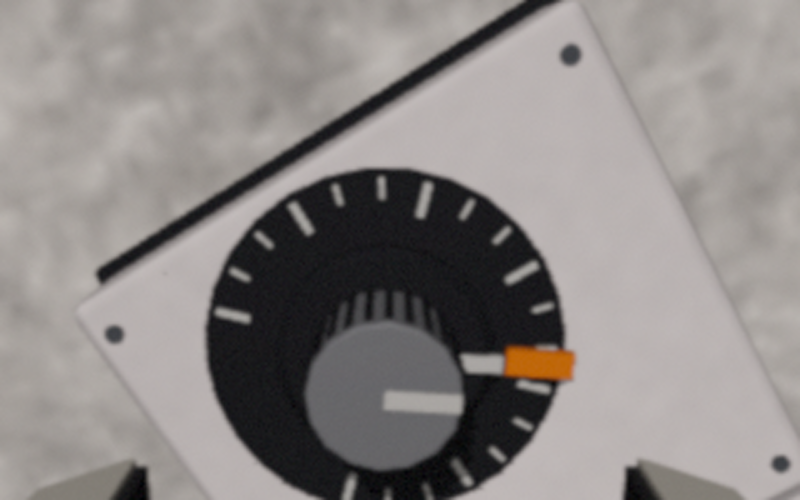

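The picture shows the white pointer (460–505, 363) in line with the orange rider (540, 363), with measured angles within about 0.5°. Now the plate.

```bash
cat > tub.py <<'E'
from meas import *
c=imaging.camera("top"); K,E=np.array(c["camera_matrix"]),np.array(c["extrinsics"])
px=[(260+(u+.5)/3.3-.5,140+(v+.5)/3.3-.5) for u,v in((460,150),(658,98),(735,345),(537,400))]
C=ray(K,E,px,.091)[:,:2]; tub=C.mean(0); v=C[0]-C[3]+C[1]-C[2]; tyaw=np.arctan2(v[1],v[0])
E
python3 - <<'E'
from tub import *
print(C.round(3).tolist(),tub,np.degrees(tyaw),[np.hypot(*(C[i]-C[i-1])).round(3) for i in range(4)])
g=np.array([.556,-.0852]); yaw=np.radians(10); q=down(yaw)
r.move_to([*g,.12],q)
print(monitor.sense()["joint_positions"],monitor.sense()["clock"])
r.move_linear([*g,.062],max_speed=.1); print(monitor.sense()["wrist_force"])
hand.clamp(40); s=monitor.sense(); print(s["gripper_width"],s["finger_force"],s["wrist_force"],s["tool_pos"])
if .007<s["gripper_width"]<.013:
    r.move_linear([*g,.082],max_speed=.06); s=monitor.sense(); print("20mm",s["wrist_force"],s["gripper_width"])
    r.move_linear([*g,.185],max_speed=.1); s=monitor.sense(); print("up",s["wrist_force"],s["gripper_width"],s["tool_pos"],s["clock"])
    f,K,E=shot("scene"); cv2.imwrite("pics/up.png",cv2.resize(f[90:270,220:460],(800,600)))
E
```

```text
[[0.542, -0.216], [0.586, -0.373], [0.391, -0.422], [0.348, -0.269]] [ 0.46692463 -0.32015668] 14.867648629410784 [np.float64(0.201), np.float64(0.164), np.float64(0.201), np.float64(0.159)]
[ 0.75764281  0.53338814 -0.85448134  1.82734317  0.47207633  0.99947769
 -1.68412573] 29.9667
[-0.16356488  0.31057693 -0.44532846]
0.009603378965018188 39.999868869781494 [ 0.34491472 -0.00502349 -0.89292166] [ 0.55600804 -0.08523238  0.06198721]
20mm [-0.03980382  0.24077897 -2.20642902] 0.009921997213946099
up [ 0.56825981 -0.16120975 -2.3907264 ] 0.009714247666343477 [ 0.55535049 -0.08525034  0.18420828] 33.6083
```

View pics/up.png

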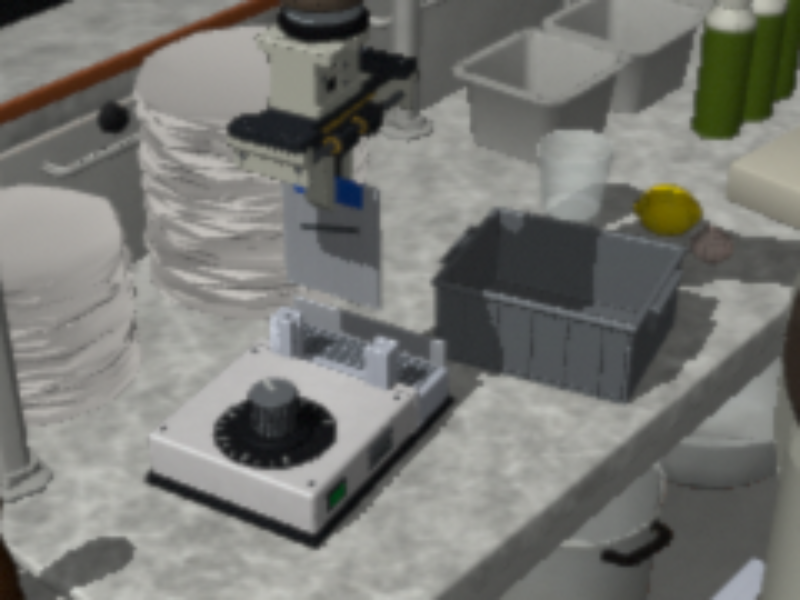

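The plate is held upright and clear above the guides (foot ≈ (333,300)). The tub rim fit matches the 200×160 mm dimensions, so I'll place it now.

```bash
python3 - <<'E'
from tub import *
q=down(tyaw); n=np.array([-np.sin(tyaw),np.cos(tyaw)]); t=tub+.012*n
r.move_linear([*t,.185],max_speed=.14,frame=q)
s=monitor.sense(); print(s["clock"],s["tool_pos"],s["gripper_width"],s["joint_positions"].round(2))
r.move_linear([*t,.09],max_speed=.1); s=monitor.sense(); print(s["wrist_force"],s["clock"])
r.move_linear([*t,.063],max_speed=.05); s=monitor.sense(); print(s["wrist_force"],s["clock"],s["gripper_width"],s["tool_pos"])
if np.abs(s["wrist_force"]).max()<12:
    hand.open_gripper(); r.pause(.3)
    r.move_linear([*t,.22],max_speed=.15); 
    r.move_linear([t[0]-.05,t[1],.27],max_speed=.15); r.pause(.5)
    s=monitor.sense(); print(s["wrist_force"],s["clock"])
    f,K,E=shot("scene"); w,_,_=shot("wrist")
    cv2.imwrite("pics/end.png",cv2.resize(np.vstack([cv2.resize(f[90:270,220:460],(640,480)),w]),(436,600)))
E
```

```text
35.5833 [ 0.46433321 -0.30757565  0.18509312] 0.010077559172787832 [ 1.23  0.44 -0.89  1.78  0.38  1.1  -1.1 ]
[ 1.03869919  0.68070948 -1.27961373] 36.6833
[ 0.51050724  1.16277089 -3.0972732 ] 37.375 0.009969630669317938 [ 0.46397407 -0.30841713  0.06291498]
[0.01504994 0.84627748 0.00480586] 41.3417
```

View pics/end.png

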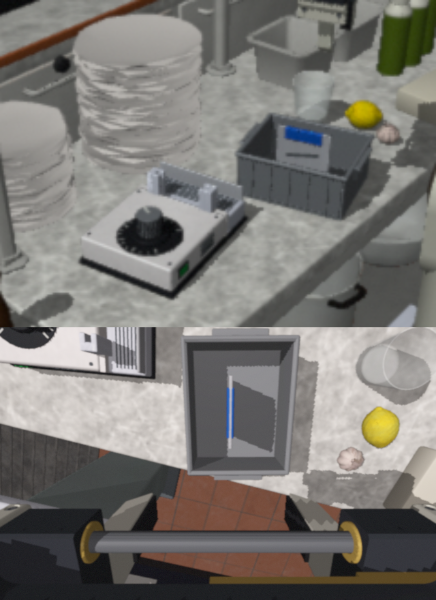

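The plate stands inside the tub (blue strip at (230,412) in the wrist half) and the robot is clear of everything. Handing in.

```bash
python3 -c "
from h import *
print(ticket.finish_job())"
```

```text
the job is handed in; nothing more can be done
None
```

The job is handed in at about 41 s: the dial is at the rider (within about 0.5°, measured before I lifted the plate), and the plate stands in the wash tub. On the way I first turned the dial the wrong way, to its zero stop, and then corrected it; the ramekin and pepper mill were not touched.

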